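Find the gauge blade that fits the slide press

ROBOT

A 6-joint arm with a two-finger parallel gripper is mounted at the origin on a cart in front of the work surface, level with it; the furniture and walls round the work are solid. World frame = base frame: x ahead of the robot, y to its left, z up, the work surface at z = 0. Lengths are in mm, angles in rad, forces in N, time in s.
With the tool pointing down it reaches from about 275 to 1000 mm from the base axis. Payload 8.4 kg.
Tool frame: the origin (TCP) lies between the finger pads; the fingertips stand 8 mm ahead of it and the grasp point (between the pads) lies 11 mm behind it (tcp_to_tips is the distance from the TCP to the fingertips, in mm); z points along the fingers, y is the line along which they close (so a half turn about z gives the same grasp; the last joint's range is limited). The gripper opens to 85 mm and grips with 20 to 120 N. Pads are 22 mm wide; open, the fingers measure 114 mm over their backs; the gripper's body (76 mm by 85 mm) begins 54 mm behind the grasp point. The pads swing forward as they close: fully open they stand 13 mm farther back than shut.
Start: joints at [1.138, 0.353, 1.633, -0, 1.155, -0.002], TCP at [260.998, 567.898, 239.281] pointing down, gripper open.
Joint ranges: [-2.63, 2.63], [-0.92, 2.1], [0.06, 2.66], [-1.3, 4.44], [0, 2.69], [-3.02, 3.02]. Speed limits (rad/s): [2.22, 2.22, 2.79, 3.14, 3.14, 3.14].

INTERFACE

Orientations are given as [roll, pitch, yaw] about the fixed x, y, z axes, in that order (R = Rz(yaw) Ry(pitch) Rx(roll)).
In Python, from rig import * gives the robot as it stands.
- The arm moves only by the tool step_arm, never from a script. Its argument "motion" is a list of rows, each an object with "claw": the finger opening in mm, from 0 to 85.4; "delta_pos": the shift along the tool's x, y, z in mm, a list of three; "turn": the turn about the tool's z in rad. In form: [{"claw": claw, "delta_pos": [dx, dy, dz], "turn": turn}, ...]. A call has 1 to 8 rows; each row shifts and turns the commanded pose from where the row before left it, along the tool's axes as they then stand; what a row does not reach is not made up. A row lasts 1/12 s, in which the tool goes at most 41.7 mm and 7.16 degrees, less where a joint would pass 70% of its speed; a pose out of reach is approached as far as the arm can. A call is refused whole if a number of a shift passes 41.7 or a number of a turn 0.125, either way. A call with a gripper value outside its range is refused whole. The fingers move at their own pace and stop on an object; "force" is the grip in N (left out, the last holds). Time passes only in rows, so rows that do not move let the fingers close. It gives the time, the measured TCP pose, the force, the opening and the grip force at its end, in the units of the state.
- sense(): the state, without advancing time (a new reading comes with each control period).
- grab_frame(name): name is "scene" or "top" or "wrist"; returns a dict with "img" (480x640x3 uint8, red, green, blue), "vertical_fov" (degrees; the focal length in pixels is half the picture's height over the tangent of half this angle, whatever the lens; pixels are square), "cx", "cy" (the principal point, pixels), "D" ([k1, k2, p1, p2, k3] as OpenCV has them; the pictures are not rectified), "R" (3x3) and "t" (3): a world point X has camera coordinates R X + t. Camera axes: x right, y down, z forward; pixel columns grow to the right and rows downward; lengths in mm; the calibration is good to about 2 mm. A picture is of the moment at which its call begins. There is no depth.
- sign_off(): hands the job in; it is judged then, once.
The state is a dict: "clock": time; "qpos": joint angles; "qvel": joint speeds; "joint_efforts": joint torques, N m; "eef_pos": TCP position; "tcp_rot": TCP orientation; "contact_force": force on the tool from outside, world axes, zero at the start; "wrist_torque": the same for the moment, N m; "opening": opening from 0.0 (shut) to 1.0 (fully open); "grasp_force": force on a finger pad.
Only numpy, scipy, OpenCV 4.12 (cv2) and the standard library are available. Lean on these libraries where they do the work, as an engineer would, in place of code of your own. Each camera call takes 0.05 s, during which the arm holds its last target. There are 200 camera calls.

TASK

Check the gap of the slide press with the gauge blades from the caddy: find the blade that fits, that is, it slides in under the spring shoe with a slight drag and just raises it, neither loose nor stopped; do not force one that will not go. Leave that blade lying straight in the gap, let go, slid in from the infeed until its tip is at the far end of the shoe. Leave the other two lying flat on the worktop (or in the caddy), and do not shift or knock over the things standing around.

Things in the scene. Friction and masses are not known exactly. Their poses are not given: they have to be found in the camera images.
- press: slide press fixed on the worktop: grey base plate 225 x 90 x 12 mm (x from -75 to +150 mm), flat infeed on its front; two cheeks and a bridge 73 mm high at x 77 to 125 mm, knob on top to at most 90 mm. Origin: underside; x is the direction in which a blade is slid in, y left, z up.
- mouth (a point): mouth of the gap, 65 mm along press x from its origin, on the plate's upper face (12 mm over the worktop); axes as the press. The steel shoe spans x 0..62, y -22..22 mm; its front 30 mm is a 12 degree lead-in rising 6.4 mm to the mouth, then its flat sole stands 3 to 10.8 mm over the plate: the gap, set anew each time, to be found. Cheeks at x 12..60, inner faces y +-28 mm.
- shoe (a joint): lift of the spring shoe, m: 0 at rest, stop at 0.0045; pressed down with 3 to 5 N. A blade 0.2 to 4.4 mm thicker than the gap wedges it up with some 4 to 12 N of push (more if it is also pressed onto the plate), then drags with some 2 to 6 N; a thinner one has no drag; a thicker one stops hard at the lead-in. At least one of the three blades fits every setting.
- caddy: grey caddy fixed on the worktop, 160 mm wide (y), 26 high, no floor, x from -95 to 0 mm; three bays at y = -52, 0, +52 mm, 36 mm wide, roofed, open only in front (+x). Origin: worktop level, middle of its front face. Each bay holds one blade lying on the worktop, handle inside, about 65 mm with the tip exposed, pointing along x; which blade is in which bay varies.
- blade_thin: thin gauge blade, flat steel strip 150 mm long overall, 22 wide, 6 thick with a half-round tip and 1 dark dot on top; its rear 55 mm is a black handle 22 wide, 16 high, flush below, about 90 g. Origin: middle of the underside; x to the tip (75 mm ahead), handle from -20 to -75 mm, z up.
- blade_mid: middle gauge blade, flat steel strip 150 mm long overall, 22 wide, 9 thick with a half-round tip and 2 dark dots on top; its rear 55 mm is a black handle 22 wide, 16 high, flush below, about 90 g. Origin: middle of the underside; x to the tip (75 mm ahead), handle from -20 to -75 mm, z up.
- blade_thick: thick gauge blade, flat steel strip 150 mm long overall, 22 wide, 12 thick with a half-round tip and 3 dark dots on top; its rear 55 mm is a black handle 22 wide, 16 high, flush below, about 90 g. Origin: middle of the underside; x to the tip (75 mm ahead), handle from -20 to -75 mm, z up.
- blade_thin_tip (a point): tip of blade_thin, at its underside, on its centre line
- blade_mid_tip (a point): tip of blade_mid, at its underside, on its centre line
- blade_thick_tip (a point): tip of blade_thick, at its underside, on its centre line
- bottle: brown reagent bottle, black cap, 57 mm across, 118 tall; bystander. Origin: centre of its underside.
- cup_red: specimen cup with lid, 53 mm across, 62 tall; bystander. Origin: centre of its underside.
- cup_yellow: specimen cup with lid, 53 mm across, 62 tall; bystander. Origin: centre of its underside.
- clock: flat lab timer, 58 x 62 x 15 mm; bystander. Origin: centre of its underside.
- tape: roll of tape lying flat, 86 mm across, 18 high; bystander. Origin: centre of its underside.

How it is judged:
By the outcome, as a careful person would: the job done as asked, in the order asked, and still so for the second after the job is handed in, with the robot touching nothing.
It also fails if it takes over 72 s, if anything falls off the work surface, if the arm or the gripper's body presses on something with over 40 N, if the wrist force passes 120 N, or if a joint passes its speed limit or range.

## Working session

There is one attempt and no reset: what is moved stays moved. The work goes in short steps, Python scripts to look and compute and a tool call to move; the robot and the scene stay as the last step left them, time stands still between calls to the robot, and variables do not carry over. Pictures are saved under pics/ and viewed, at most 10 in all, crops included, and the job is handed in when it is done.

Besides the shell and the picture viewer there is one more tool, called after "Request:" in YAML: its name, and indented under it one key for each argument. step_arm: Moves the arm, as the interface text tells. Its arguments: {"type":"object","properties":{"motion":{"type":"array","items":{"type":"object","properties":{"claw":{"type":"number"},"delta_pos":{"type":"array","items":{"type":"number"}},"turn":{"type":"number"}}}},"force":{"type":"number"}},"required":["motion"]}

```bash
mkdir -p pics; ls
python3 - <<'E'
from rig import *
import cv2,pickle
fs={}
for n in ("scene","top","wrist"):
    f=grab_frame(n);fs[n]=f
    cv2.imwrite(f"pics/{n}0.png",f["img"][:,:,::-1])
    print(n,f["vertical_fov"],f["cx"],f["cy"],f["D"],f["R"],f["t"])
pickle.dump(fs,open("f0.pkl","wb"))
print(sense())
E
```

```text
pics
scene 55.56319384384011 315.22609050036493 239.1961477578645 [-0.07446574  0.          0.          0.          0.        ] [[ 0.45745726 -0.88923076  0.00123031]
 [-0.65464574 -0.33771268 -0.67630548]
 [ 0.60180712  0.30857543 -0.73662025]] [-242.67438102  387.6759071   775.87217545]
top 43.38352944571365 315.97032990847345 237.31953009591794 [-0.06171246  0.          0.          0.          0.        ] [[-0.02010766 -0.99974871 -0.00990917]
 [-0.99678524  0.02081491 -0.07736879]
 [ 0.0775556   0.00832161 -0.9969533 ]] [  52.29718657  554.25756472 1536.59287694]
wrist 65.08577559761676 324.66446885633235 240.02444598128085 [0.02361786 0.         0.         0.         0.        ] [[ 4.17504909e-01  9.08674661e-01 -1.09927041e-04]
 [ 8.59051875e-01 -3.94665501e-01  3.25989293e-01]
 [ 2.96174825e-01 -1.36196563e-01 -9.45373455e-01]] [-624.58473891  -42.59258299  380.79784273]
{'clock': 0.15, 'qpos': array([ 1.13761998e+00,  3.53494862e-01,  1.63395675e+00,  1.77130521e-05,
        1.15523665e+00, -2.40584787e-03]), 'qvel': array([ 1.55774583e-04, -1.53144124e-03, -2.63899931e-03, -7.86499868e-04,
        1.55999673e-03, -3.68375609e-05]), 'joint_efforts': array([-6.68289904e-04, -6.05633426e+01, -3.42340028e+01,  9.86892957e-06,
        6.05517940e-03,  3.66757291e-09]), 'eef_pos': array([260.82729056, 567.57259307, 238.73332678]), 'tcp_rot': array([-3.14049708e+00, -1.88334961e-05,  2.71081499e+00]), 'contact_force': array([ 0.2762675 , -0.31163336,  0.02585454]), 'wrist_torque': array([-0.02562864,  0.01450967, -0.03540731]), 'grasp_force': 0.0, 'opening': 0.9975847756431895}
```

View pics/top0.png

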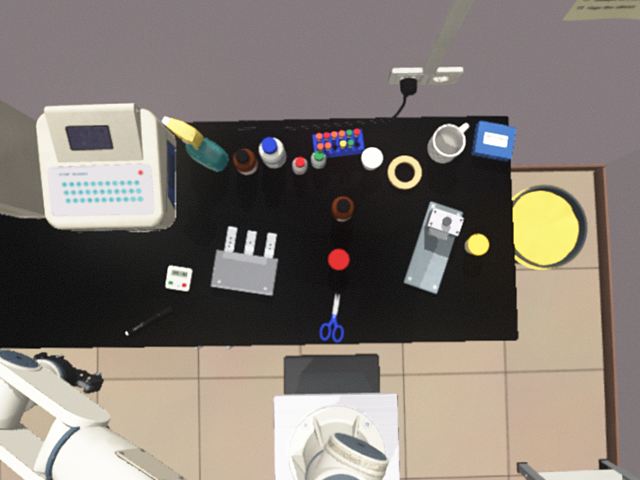

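View pics/scene0.png

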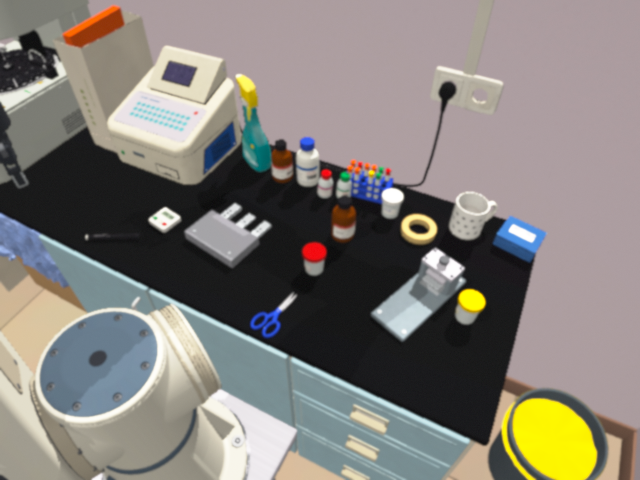

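```bash
cat > h.py <<'E'
import numpy as np,cv2,pickle
def K(f):
    F=240/np.tan(np.radians(f["vertical_fov"])/2)
    return np.array([[F,0,f["cx"]],[0,F,f["cy"]],[0,0,1]])
def ray(f,p):
    u=cv2.undistortPoints(np.array([[p]],float),K(f),np.array(f["D"]))[0,0]
    R=np.array(f["R"]);return -R.T@np.array(f["t"]),R.T@np.array([u[0],u[1],1])
def onz(f,p,z):
    c,d=ray(f,p);return c+d*(z-c[2])/d[2]
def tri(*fp):
    A=np.zeros((3,3));b=np.zeros(3)
    for f,p in fp:
        c,d=ray(f,p);d=d/np.linalg.norm(d);M=np.eye(3)-np.outer(d,d);A+=M;b+=M@c
    return np.linalg.solve(A,b)
def proj(f,X):
    R=np.array(f["R"]);return cv2.projectPoints(np.array(X,float).reshape(-1,1,3),cv2.Rodrigues(R)[0],np.array(f["t"],float),K(f),np.array(f["D"]))[0][:,0]
E
python3 - <<'E'
from h import *
np.set_printoptions(precision=1,suppress=True)
fs=pickle.load(open("f0.pkl","rb"));t=fs["top"]
for n,p,z in [("cad fl",(216,249),26),("cad fr",(278,259),26),("cad bl",(212,288),26),("cad br",(272,295),26),("b1",(232,228),6),("b2",(250,232),6),("b3",(272,235),6),
 ("pr nl",(404,283),12),("pr nr",(440,293),12),("pr fl",(431,203),12),("pr fr",(465,207),12),("red",(339,260),62),("bottle",(343,206),118),("yel",(478,244),62),("clock",(179,278),15),("tape",(405,172),18)]:
    print(n,onz(t,p,z))
w=fs["wrist"];print("cam",ray(w,(320,240))[0])
E
```

```text
cad fl [530.  299.4  26. ]
cad fr [501.  139.6  26. ]
cad bl [429.9 310.6  26. ]
cad br [409.1 156.5  26. ]
b1 [585.5 260.4   6. ]
b2 [574.  213.3   6. ]
b3 [564.9 155.8   6. ]
pr nl [ 432.8 -184.1   12. ]
pr nr [ 405.  -276.4   12. ]
pr fl [ 639.6 -261.2   12. ]
pr fr [ 627.3 -350.    12. ]
red [493.8 -16.   62. ]
bottle [622.7 -27.1 118. ]
yel [ 526.7 -367.    62. ]
clock [457.3 398.5  15. ]
tape [ 721.8 -195.    18. ]
cam [184.6 602.6 373.8]
```

View pics/wrist0.png

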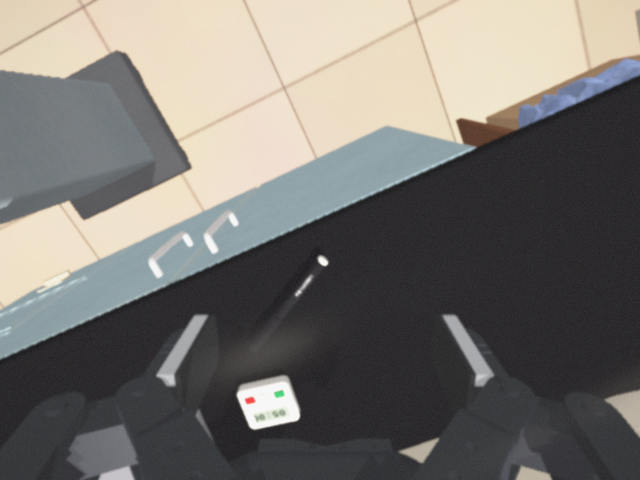

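```bash
cat >> h.py <<'E'
def go(xyz,yaw,s=None):
    "print turn needed and tool-frame shift after turning to yaw"
    if s is None:
        from rig import sense; s=sense()
    d=np.array(xyz)-s["eef_pos"];dy=(yaw-s["tcp_rot"][2]+np.pi)%(2*np.pi)-np.pi
    x=np.array([np.cos(yaw),np.sin(yaw),0]);y=np.array([np.sin(yaw),-np.cos(yaw),0])
    print("turn %.3f shift %.1f %.1f %.1f norm %.0f"%(-dy,d@x,d@y,-d[2],np.linalg.norm(d)))
E
python3 -c "
from h import *
go((530,215,240),2.96)"
```

```text
turn -0.249 shift -328.4 -298.2 -1.3 norm 444
```

Request:
step_arm:
  motion:
    - {"claw": 85, "delta_pos": [0, 0, 0], "turn": -0.125}
    - {"claw": 85, "delta_pos": [0, 0, 0], "turn": -0.124}
    - {"claw": 60, "delta_pos": [-27, -25, 0], "turn": 0}
    - {"claw": 50, "delta_pos": [-27, -25, 0], "turn": 0}
    - {"claw": 40, "delta_pos": [-27, -25, 0], "turn": 0}
    - {"claw": 36, "delta_pos": [-27, -25, 0], "turn": 0}
    - {"claw": 36, "delta_pos": [-27, -25, 0], "turn": 0}
    - {"claw": 36, "delta_pos": [-27, -25, 0], "turn": 0}

```text
clock: 0.82
eef_pos: [393.8, 389.5, 239.2]
tcp_rot: [-3.141, -0.0, 2.96]
contact_force: [1.0, 0.8, 0.8]
opening: 0.426
grasp_force: 0.0
```

Request:
step_arm:
  motion:
    - {"claw": 36, "delta_pos": [-27, -25, 0], "turn": 0}
    - {"claw": 36, "delta_pos": [-27, -25, 0], "turn": 0}
    - {"claw": 36, "delta_pos": [-27, -25, 0], "turn": 0}
    - {"claw": 36, "delta_pos": [-27, -25, 0], "turn": 0}
    - {"claw": 36, "delta_pos": [-27, -25, 0], "turn": 0}
    - {"claw": 36, "delta_pos": [-27, -23, 0], "turn": 0}
    - {"claw": 36, "delta_pos": [0, 0, 0], "turn": 0}
    - {"claw": 36, "delta_pos": [0, 0, 0], "turn": 0}

```text
clock: 1.48
eef_pos: [526.6, 214.7, 239.0]
tcp_rot: [-3.141, -0.0, 2.957]
contact_force: [0.4, 0.3, -1.1]
opening: 0.42
grasp_force: 0.0
```

Run:
```python
from rig import *
import cv2,pickle
f=grab_frame("wrist");pickle.dump(f,open("f1.pkl","wb"));cv2.imwrite("pics/w1.png",f["img"][:,:,::-1])
s=sense();print(s["clock"],s["eef_pos"],s["tcp_rot"],s["opening"]*85.4)
```

```text
1.5333 [525.75520192 215.70535458 238.93584143] [-3.14148522e+00 -8.68124508e-04  2.95795197e+00] 35.944730985437126
```

View pics/w1.png

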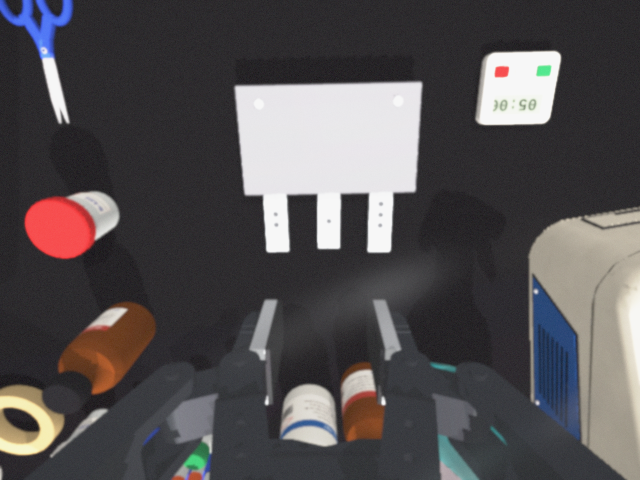

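Run:
```python
from h import *
np.set_printoptions(precision=1,suppress=True)
f=pickle.load(open("f1.pkl","rb"));img=f["img"]
g=cv2.cvtColor(img,cv2.COLOR_RGB2GRAY)
m=np.zeros_like(g);m[197:262,250:405]=(g[197:262,250:405]>120)*255
n,l,st,c=cv2.connectedComponentsWithStats(m)
fs=pickle.load(open("f0.pkl","rb"))
for i in range(1,n):
    if st[i,4]<300: continue
    pts=np.argwhere(l==i)[:,::-1]
    top=pts[:,1].min()
    z=9
    r=lambda y:[pts[pts[:,1]==y][:,0].min()-.5,pts[pts[:,1]==y][:,0].max()+.5]
    a=np.mean([np.mean(r(y)) for y in range(208,214)]);b=np.mean([np.mean(r(y)) for y in range(232,238)])
    yb=pts[:,1].max()+.5
    print(st[i],[onz(f,(a,210.5),z),onz(f,(b,234.5),z),onz(f,(b+(yb-234.5)*(b-a)/24,yb),z)])
t=fs["top"]
for p,q in [((216,249),(415.5,192)),((278,259),(244,195)),((212,288),(421.5,82)),((272,295),(236,86))]:
    print(tri((t,p),(f,q)),onz(f,q,26))
go((532,-268,170),2.805)
```

```text
[ 263  197   27   56 1360] [array([528.1, 164.4,   9. ]), array([552.9, 159.9,   9. ]), array([572.3, 156.4,   9. ])]
[ 317  197   24   52 1246] [array([537.9, 216.7,   9. ]), array([562.7, 212.1,   9. ]), array([577.7, 209.3,   9. ])]
[ 367  197   27   56 1389] [array([547.4, 267.3,   9. ]), array([572.3, 263.1,   9. ]), array([591.7, 259.8,   9. ])]
[529.6 298.9  31.7] [531.  300.6  26. ]
[502.9 140.6  23. ] [504.2 142.   26. ]
[434.1 304.1  67.7] [437.4 315.4  26. ]
[409.6 157.2  14.5] [411.4 159.4  26. ]
turn 0.153 shift -165.6 -454.5 68.9 norm 489
```

Request:
step_arm:
  motion:
    - {"claw": 60, "delta_pos": [0, 0, 0], "turn": 0.077}
    - {"claw": 85, "delta_pos": [0, 0, 0], "turn": 0.076}
    - {"claw": 85, "delta_pos": [-14, -38, 0], "turn": 0}
    - {"claw": 85, "delta_pos": [-14, -38, 0], "turn": 0}
    - {"claw": 85, "delta_pos": [-14, -38, 0], "turn": 0}
    - {"claw": 85, "delta_pos": [-14, -38, 0], "turn": 0}
    - {"claw": 85, "delta_pos": [-14, -38, 0], "turn": 0}
    - {"claw": 85, "delta_pos": [-14, -38, 0], "turn": 0}

```text
clock: 2.2
eef_pos: [529.5, -26.9, 239.4]
tcp_rot: [3.141, -0.0, 2.809]
contact_force: [1.0, 0.8, 0.7]
opening: 0.997
grasp_force: 0.0
```

Request:
step_arm:
  motion:
    - {"claw": 85, "delta_pos": [-14, -38, 9], "turn": 0}
    - {"claw": 85, "delta_pos": [-14, -38, 10], "turn": 0}
    - {"claw": 85, "delta_pos": [-14, -38, 10], "turn": 0}
    - {"claw": 85, "delta_pos": [-14, -38, 10], "turn": 0}
    - {"claw": 85, "delta_pos": [-14, -37, 10], "turn": 0}
    - {"claw": 85, "delta_pos": [-12, -37, 10], "turn": 0}
    - {"claw": 85, "delta_pos": [0, 0, 10], "turn": 0}
    - {"claw": 85, "delta_pos": [0, 0, 0], "turn": 0}

```text
clock: 2.87
eef_pos: [532.3, -266.9, 168.1]
tcp_rot: [3.141, -0.003, 2.805]
contact_force: [-0.3, 0.8, -0.5]
opening: 0.996
grasp_force: 0.0
```

Run:
```python
from rig import *
import cv2,pickle
from h import go
f=grab_frame("wrist");f=grab_frame("wrist");pickle.dump(f,open("f2.pkl","wb"));cv2.imwrite("pics/w2.png",f["img"][:,:,::-1])
s=sense();print(s["clock"],s["eef_pos"],s["tcp_rot"])
go((476,-249,60),2.805)
```

```text
2.9667 [ 533.14403265 -265.27499833  169.88512209] [ 3.14080937e+00 -1.83338308e-03  2.80754095e+00]
turn 0.003 shift 59.3 -3.5 109.9 norm 125
```

View pics/w2.png

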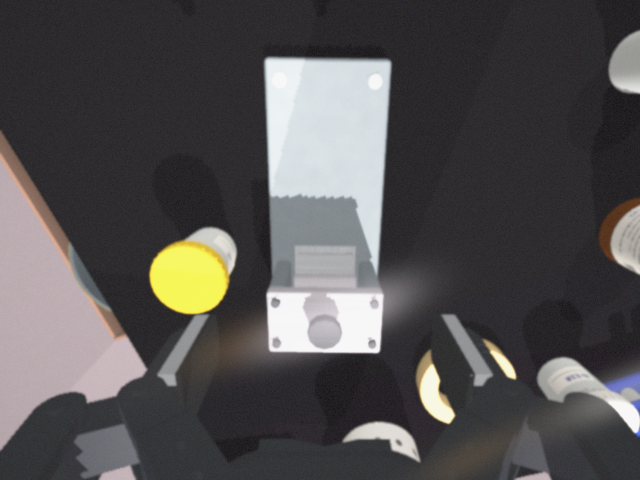

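Request:
step_arm:
  motion:
    - {"claw": 85, "delta_pos": [20, -1, 30], "turn": 0.003}
    - {"claw": 85, "delta_pos": [20, -1, 30], "turn": 0}
    - {"claw": 85, "delta_pos": [19, -1, 30], "turn": 0}
    - {"claw": 85, "delta_pos": [0, 0, 20], "turn": 0}
    - {"claw": 85, "delta_pos": [0, 0, 0], "turn": 0}
    - {"claw": 85, "delta_pos": [0, 0, 0], "turn": 0}

```text
clock: 3.47
eef_pos: [477.3, -248.9, 60.8]
tcp_rot: [3.141, -0.0, 2.806]
contact_force: [1.4, -0.1, -0.0]
opening: 0.994
grasp_force: 0.0
```

Run:
```python
from rig import *
import cv2,pickle
f=grab_frame("wrist");f=grab_frame("wrist");pickle.dump(f,open("f3.pkl","wb"))
c2=pickle.load(open("f2.pkl","rb"))["img"][185:305,255:395];c3=f["img"][260:440,210:450]
a=cv2.resize(c2,None,fx=3.3,fy=3.3,interpolation=cv2.INTER_CUBIC)[:,:,::-1]
cv2.imwrite("pics/w3.png",cv2.resize(c3,None,fx=3.3,fy=3.3,interpolation=cv2.INTER_CUBIC)[:,:,::-1])
cv2.imwrite("pics/w2c.png",a)
s=sense();print(s["clock"],s["eef_pos"],s["tcp_rot"])
```

```text
3.5667 [ 478.78585368 -250.23221952   62.17540019] [-3.14123805e+00  3.07570937e-03  2.80519962e+00]
```

View pics/w3.png

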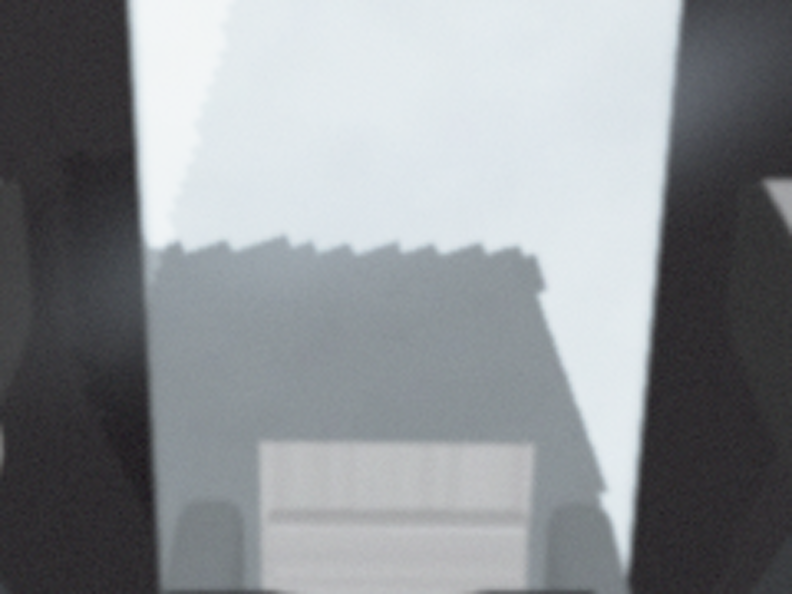

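View pics/w2c.png

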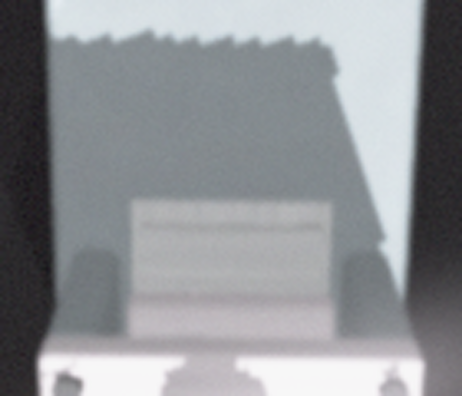

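Run:
```python
from h import *
np.set_printoptions(precision=2,suppress=True)
a=pickle.load(open("f2.pkl","rb"));b=pickle.load(open("f3.pkl","rb"))
def edge(f,c0,c1,r0,r1):
    g=cv2.cvtColor(f["img"],cv2.COLOR_RGB2GRAY).astype(float)[:,c0:c1].mean(1)
    print("rows",r0,g[r0:r1].astype(int))
    d=np.gradient(g)[r0:r1];d=np.abs(d);k=np.argmax(d);k0=max(0,k-2);w=d[k0:k+3];return r0+k0+(w*np.arange(len(w))).sum()/w.sum()
r2=edge(a,300,350,241,250);r3=edge(b,294,366,388,399)
print(r2,r3)
s=3.3
P2=lambda x,y:(255+x/s-.35,185+y/s-.35);P3=lambda x,y:(210+x/s-.35,260+y/s-.35)
for n,p,q in [("sh1",(337,72),(545,290)),("sh2",(384,241),(605,493)),("t1",(152,32),(285,237)),("t2",(290,38),(480,244)),("L",(131,200),(258,441)),("R",(332,200),(533,441))]:
    print(n,tri((a,P2(*p)),(b,P3(*q))),onz(a,P2(*p),12),onz(b,P3(*q),12))
for cols in ((294.5,288),(355.5,371.2)):
    print("edge",tri((a,(cols[0],r2)),(b,(cols[1],r3))))
# press pose: side edges in w2
for p in [(265,59),(391,62)]: print("near corner",onz(a,p,12))
for q in [(130,20),(152,441),(681,20),(640,441)]: print(onz(b,P3(*q),12))
for zz in (3,5,7,9,11):
    A=[onz(b,(c,r3),12+zz+6.4) for c in (288,371.2)];B=[onz(a,(c,r2),12+zz+6.4) for c in (294.5,355.5)]
    print(zz,np.linalg.norm(A[0]-A[1]),np.linalg.norm(B[0]-B[1]),np.mean(A,0),np.mean(B,0))
```

```text
rows 241 [135 134 135 139 149 164 174 177 177]
rows 388 [144 144 144 144 146 155 172 184 189 189 190]
245.33929008567932 393.75152272372327
sh1 [ 529.46 -237.3    13.86] [ 529.94 -237.35   12.  ] [ 530.81 -237.4    12.  ]
sh2 [ 574.91 -239.45   13.8 ] [ 575.68 -239.4    12.  ] [ 576.63 -239.68   12.  ]
t1 [ 505.97 -276.32   11.92] [ 506.03 -276.13   12.  ] [ 505.86 -276.48   12.  ]
t2 [ 518.32 -245.37   11.85] [ 518.27 -245.45   12.  ] [ 518.25 -245.28   12.  ]
L [ 544.09 -295.97   12.43] [ 544.27 -295.95   12.  ] [ 544.39 -296.24   12.  ]
R [ 560.65 -248.61   12.43] [ 560.84 -248.47   12.  ] [ 560.98 -248.83   12.  ]
edge [ 544.04 -295.78   12.95]
edge [ 560.58 -248.53   12.91]
near corner [ 407.59 -266.2    12.  ]
near corner [ 438.51 -183.16   12.  ]
[ 459.79 -285.79   12.  ]
[ 537.94 -314.46   12.  ]
[ 489.1  -201.95   12.  ]
[ 567.36 -230.39   12.  ]
3 47.61962678361736 48.74977173434084 [ 545.18 -270.02   21.4 ] [ 549.49 -271.     21.4 ]
5 47.076548128498565 48.40537716178108 [ 543.52 -269.48   23.4 ] [ 548.82 -270.77   23.4 ]
7 46.53346947337976 48.06098258922128 [ 541.85 -268.93   25.4 ] [ 548.14 -270.54   25.4 ]
9 45.99039081826089 47.716588016661525 [ 540.18 -268.38   27.4 ] [ 547.46 -270.31   27.4 ]
11 45.44731216314213 47.37219344410171 [ 538.51 -267.84   29.4 ] [ 546.79 -270.08   29.4 ]
```

Run:
```python
from h import *
np.set_printoptions(precision=2,suppress=True)
a=pickle.load(open("f2.pkl","rb"));b=pickle.load(open("f3.pkl","rb"))
g=lambda f,c0,c1,r0,r1:cv2.cvtColor(f["img"],cv2.COLOR_RGB2GRAY).astype(float)[r0:r1,c0:c1].mean(1).astype(int)
print(g(a,300,350,240,300));print(g(b,294,366,388,440))
for f,r,c0,c1 in ((a,253,280,375),(b,418,270,390)): print(cv2.cvtColor(f["img"],cv2.COLOR_RGB2GRAY)[r-1:r+2,c0:c1].mean(0).astype(int))
s=3.3
P2=lambda x,y:(255+x/s-.35,185+y/s-.35);P3=lambda x,y:(210+x/s-.35,260+y/s-.35)
for n,p,q in [("L",(141,227),(270,518)),("R",(322,227),(527,518)),("L2",(131,227),(260,518)),("R2",(332,227),(531,518))]:
    print(n,tri((a,P2(*p)),(b,P3(*q))))
c=b["img"][370:450,270:390]
cv2.imwrite("pics/w3z.png",cv2.resize(c,None,fx=6.5,fy=6.5,interpolation=cv2.INTER_CUBIC)[:,:,::-1])
```

```text
[135 135 134 135 139 149 164 174 177 177 177 176 170 165 165 170 173 175
 175 175 174 173 173 173 173 174 175 177 176 174 172 172 172 169 164 162
 165 170 176 182 185 186 187 189 188 188 183 175 167 165 168 175 189 210
 223 226 225 220 216 214]
[144 144 144 144 146 155 172 184 189 189 190 189 190 189 190 189 189 189
 189 189 189 189 189 189 188 184 176 169 167 170 176 184 192 191 188 187
 187 186 185 184 183 184 185 186 188 188 187 184 183 183 181 172]
[137 138 138 138 137 138 138 137 137 136 137 136 136 138 149 167 174 172
 168 166 166 168 168 168 169 167 167 166 167 166 166 168 166 168 167 166
 167 168 167 169 169 167 167 166 167 165 166 166 165 166 166 165 166 168
 169 168 168 166 168 169 169 170 170 169 167 166 164 164 162 163 163 162
 167 170 169 155 142 140 138 136 136 136 137 134 134 135 134 134 136 145
 175 208 222 225 226]
[128 126 127 128 126 126 128 128 128 128 126 125 125 130 140 144 146 148
 157 173 182 180 180 179 179 181 180 180 181 178 178 180 179 180 179 178
 176 178 178 177 180 178 177 178 178 179 178 178 179 177 179 178 177 176
 177 177 176 177 178 176 178 176 176 179 177 176 176 176 176 177 175 176
 176 175 175 177 176 175 176 178 175 176 176 174 175 175 175 175 176 175
 175 174 174 174 175 175 173 174 173 167 158 147 141 142 141 137 130 124
 126 124 125 126 127 127 128 126 128 128 127 128]
L [ 545.78 -292.7    29.98]
R [ 559.94 -251.99   30.07]
L2 [ 545.13 -294.62   29.94]
R2 [ 560.61 -250.58   29.84]
```

View pics/w3z.png

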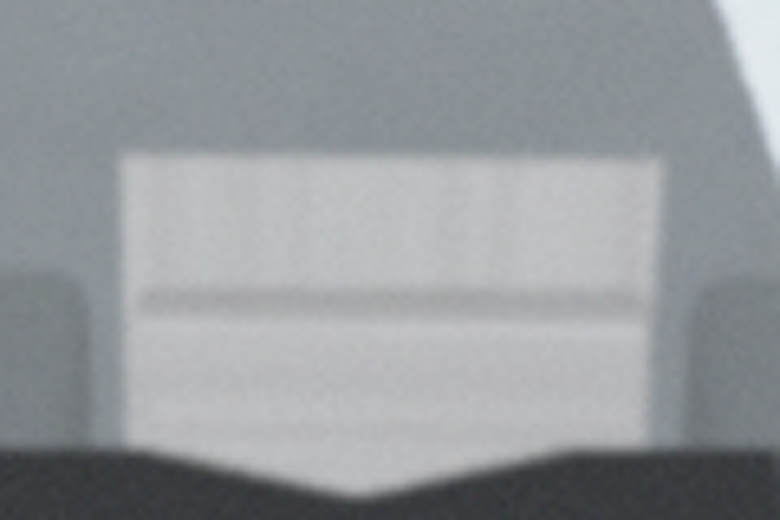

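Run:
```python
from h import *
from rig import sense
s=sense();go((536,163,180),2.96)
```

```text
turn -0.155 shift 18.4 416.8 -117.8 norm 433
```

Request:
step_arm:
  motion:
    - {"claw": 60, "delta_pos": [0, 0, -39], "turn": -0.078}
    - {"claw": 36, "delta_pos": [0, 0, -39], "turn": -0.077}
    - {"claw": 36, "delta_pos": [0, 0, -39], "turn": 0}
    - {"claw": 36, "delta_pos": [2, 38, 0], "turn": 0}
    - {"claw": 36, "delta_pos": [2, 38, 0], "turn": 0}
    - {"claw": 36, "delta_pos": [2, 38, 0], "turn": 0}
    - {"claw": 36, "delta_pos": [2, 38, 0], "turn": 0}
    - {"claw": 36, "delta_pos": [2, 38, 0], "turn": 0}

```text
clock: 4.23
eef_pos: [502.8, -59.8, 179.8]
tcp_rot: [3.141, 0.004, 2.959]
contact_force: [2.0, 0.4, -0.6]
opening: 0.42
grasp_force: 0.0
```

Request:
step_arm:
  motion:
    - {"claw": 36, "delta_pos": [2, 38, 0], "turn": 0}
    - {"claw": 36, "delta_pos": [2, 38, 0], "turn": 0}
    - {"claw": 36, "delta_pos": [2, 38, 0], "turn": 0}
    - {"claw": 36, "delta_pos": [2, 38, 0], "turn": 0}
    - {"claw": 36, "delta_pos": [0, 38, 10], "turn": 0}
    - {"claw": 36, "delta_pos": [0, 37, 30], "turn": 0}
    - {"claw": 36, "delta_pos": [0, 0, 30], "turn": 0}
    - {"claw": 36, "delta_pos": [0, 0, 0], "turn": 0}

```text
clock: 4.9
eef_pos: [532.3, 160.2, 108.6]
tcp_rot: [-3.14, -0.003, 2.962]
contact_force: [-1.5, -0.9, 0.0]
opening: 0.421
grasp_force: 0.0
```

Run:
```python
from rig import *
from h import *
np.set_printoptions(precision=2,suppress=True)
f=grab_frame("wrist");f=grab_frame("wrist");pickle.dump(f,open("f4.pkl","wb"))
cv2.imwrite("pics/w4.png",f["img"][:,:,::-1])
s=sense();print(s["clock"],s["eef_pos"],s["tcp_rot"])
# rough projection of expected blade mid axis
print(proj(f,[[572.3,156.4,9],[528.1,164.4,9],[577.7,209.3,9]]))
go((536,163,10),2.96)
```

```text
5.0 [533.86 158.67 112.  ] [-3.14 -0.    2.96]
[[330.94 296.53]
 [331.2  235.72]
 [407.01 291.21]]
turn -0.000 shift -1.3 4.6 102.0 norm 102
```

View pics/w4.png

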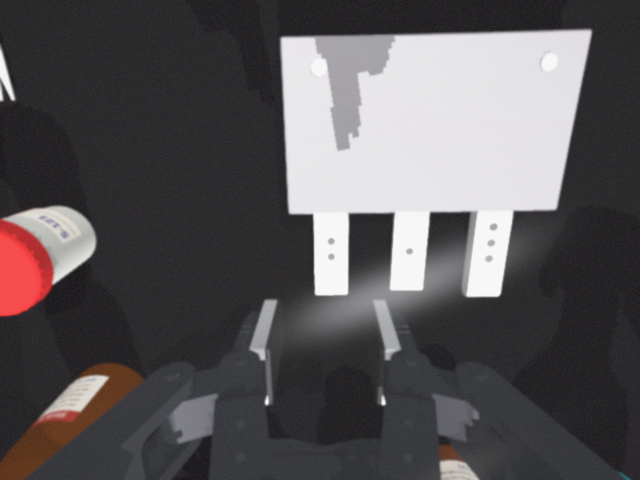

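Request:
step_arm:
  motion:
    - {"claw": 36, "delta_pos": [-1, 5, 25], "turn": 0}
    - {"claw": 36, "delta_pos": [0, 0, 25], "turn": 0}
    - {"claw": 36, "delta_pos": [0, 0, 25], "turn": 0}
    - {"claw": 36, "delta_pos": [0, 0, 20], "turn": 0}
    - {"claw": 36, "delta_pos": [0, 0, 7], "turn": 0}
    - {"claw": 36, "delta_pos": [0, 0, 0], "turn": 0}
    - {"claw": 36, "delta_pos": [0, 0, 0], "turn": 0}

```text
clock: 5.58
eef_pos: [537.2, 162.9, 10.9]
tcp_rot: [3.141, 0.002, 2.958]
contact_force: [1.1, 0.0, -0.1]
opening: 0.421
grasp_force: 0.0
```

Request:
step_arm:
  motion:
    - {"claw": 15, "delta_pos": [0, 0, 0], "turn": 0}
    - {"claw": 15, "delta_pos": [0, 0, 0], "turn": 0}
    - {"claw": 15, "delta_pos": [0, 0, 0], "turn": 0}
  force: 60

```text
clock: 5.83
eef_pos: [537.4, 163.3, 11.4]
tcp_rot: [3.14, 0.003, 2.959]
contact_force: [-1.6, -1.7, 8.0]
opening: 0.228
grasp_force: 58.6
```

Request:
step_arm:
  motion:
    - {"claw": 15, "delta_pos": [-10, 0, 0], "turn": 0}
    - {"claw": 15, "delta_pos": [-20, 0, 0], "turn": 0}
    - {"claw": 15, "delta_pos": [-25, 0, 0], "turn": 0}
    - {"claw": 15, "delta_pos": [-25, 0, 0], "turn": 0}
    - {"claw": 15, "delta_pos": [-10, 0, 0], "turn": 0}
    - {"claw": 15, "delta_pos": [-5, 0, -15], "turn": 0}
    - {"claw": 15, "delta_pos": [0, 0, -30], "turn": 0}
    - {"claw": 15, "delta_pos": [0, 0, -30], "turn": 0}

```text
clock: 6.5
eef_pos: [628.4, 145.5, 84.4]
tcp_rot: [-3.141, -0.002, 2.958]
contact_force: [0.5, 0.1, -0.8]
opening: 0.228
grasp_force: 58.8
```

Request:
step_arm:
  motion:
    - {"claw": 15, "delta_pos": [0, 0, -30], "turn": 0}
    - {"claw": 15, "delta_pos": [0, 0, -20], "turn": 0}
    - {"claw": 15, "delta_pos": [0, 0, 0], "turn": 0}

```text
clock: 6.75
eef_pos: [631.8, 146.6, 139.8]
tcp_rot: [3.138, 0.007, 2.959]
contact_force: [-0.5, 0.6, -0.3]
opening: 0.233
grasp_force: 58.9
```

Run:
```python
from rig import *
from h import *
np.set_printoptions(precision=2,suppress=True)
f=grab_frame("wrist");pickle.dump(f,open("f5.pkl","wb"))
cv2.imwrite("pics/w5.png",f["img"][:,:,::-1])
s=sense();print(s["clock"],s["eef_pos"],s["tcp_rot"],s["contact_force"])
# target: tip at press x=45, centreline. grasp 37 behind tip
o=np.array([493.5,-250.7]);u=np.array([.9394,-.3429])
g=o+u*(45-37);print(g)
go((g[0],g[1],130),2.79)
```

```text
6.8 [630.66 146.32 137.3 ] [3.14 0.   2.96] [ 0.29  0.67 -0.93]
[ 501.02 -253.44]
turn 0.169 shift -16.0 -420.0 7.3 norm 420
```

View pics/w5.png

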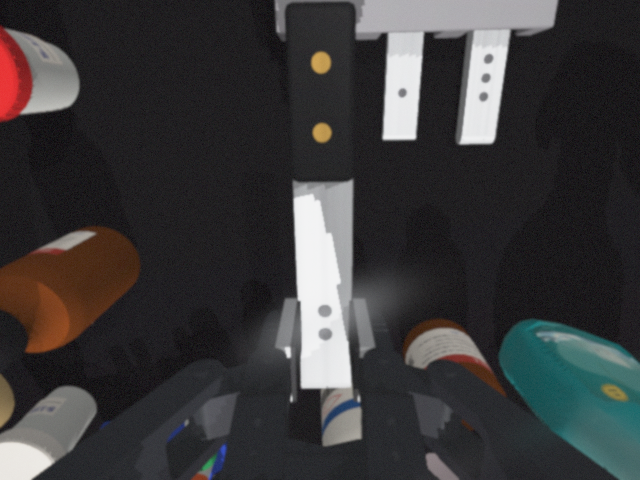

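Request:
step_arm:
  motion:
    - {"claw": 15, "delta_pos": [0, 0, -25], "turn": 0.085}
    - {"claw": 15, "delta_pos": [0, 0, -25], "turn": 0.084}
    - {"claw": 15, "delta_pos": [-1, -38, 0], "turn": 0}
    - {"claw": 15, "delta_pos": [-1, -38, 0], "turn": 0}
    - {"claw": 15, "delta_pos": [-1, -38, 0], "turn": 0}
    - {"claw": 15, "delta_pos": [-1, -38, 0], "turn": 0}
    - {"claw": 15, "delta_pos": [-1, -38, 0], "turn": 0}
    - {"claw": 15, "delta_pos": [-1, -38, 0], "turn": 0}

```text
clock: 7.47
eef_pos: [554.4, -71.4, 182.9]
tcp_rot: [-3.141, -0.002, 2.79]
contact_force: [0.5, -0.3, -0.7]
opening: 0.232
grasp_force: 58.9
```

Request:
step_arm:
  motion:
    - {"claw": 15, "delta_pos": [-4, -38, 0], "turn": 0}
    - {"claw": 15, "delta_pos": [-4, -38, 0], "turn": 0}
    - {"claw": 15, "delta_pos": [-4, -38, 0], "turn": 0}
    - {"claw": 15, "delta_pos": [-4, -38, 0], "turn": 0}
    - {"claw": 15, "delta_pos": [-4, -37, 0], "turn": 0}
    - {"claw": 15, "delta_pos": [-3, 0, 35], "turn": 0}
    - {"claw": 15, "delta_pos": [0, 0, 35], "turn": 0}
    - {"claw": 15, "delta_pos": [0, 0, 0], "turn": 0}

```text
clock: 8.13
eef_pos: [507.9, -254.1, 107.6]
tcp_rot: [3.14, -0.011, 2.788]
contact_force: [-1.0, 0.8, -1.4]
opening: 0.229
grasp_force: 59.0
```

Run:
```python
from h import *
from rig import sense
s=sense();print(s["clock"],s["eef_pos"],s["tcp_rot"]);go((513.2,-257.9,24),2.79)
```

```text
8.1333 [ 507.947299   -254.06278007  107.59511498] [ 3.14034911 -0.01070358  2.78807242]
turn -0.002 shift -6.3 -1.8 83.6 norm 84
```

Request:
step_arm:
  motion:
    - {"claw": 15, "delta_pos": [0, 0, 25], "turn": 0}
    - {"claw": 15, "delta_pos": [0, 0, 25], "turn": 0}
    - {"claw": 15, "delta_pos": [0, 0, 15], "turn": 0}
    - {"claw": 15, "delta_pos": [0, 0, 0], "turn": 0}
    - {"claw": 15, "delta_pos": [0, 0, 0], "turn": 0}
    - {"claw": 15, "delta_pos": [0, 0, 0], "turn": 0}

```text
clock: 8.63
eef_pos: [513.5, -255.5, 50.4]
tcp_rot: [-3.141, 0.001, 2.79]
contact_force: [0.5, -0.3, -1.8]
opening: 0.228
grasp_force: 59.0
```

Run:
```python
from h import *
from rig import sense
s=sense();print(s["clock"],s["eef_pos"],s["tcp_rot"]);go((513.2,-257.9,24),2.79)
```

```text
8.6333 [ 513.47017599 -255.48423737   50.38432852] [-3.14147705e+00  9.94523276e-04  2.79030326e+00]
turn 0.000 shift -0.6 -2.4 26.4 norm 26
```

Request:
step_arm:
  motion:
    - {"claw": 15, "delta_pos": [0, -2, 15], "turn": 0}
    - {"claw": 15, "delta_pos": [0, 0, 7], "turn": 0}
    - {"claw": 15, "delta_pos": [0, 0, 3], "turn": 0}
    - {"claw": 15, "delta_pos": [0, 0, 2], "turn": 0}
    - {"claw": 15, "delta_pos": [0, 0, 0], "turn": 0}
    - {"claw": 15, "delta_pos": [0, 0, 0], "turn": 0}

```text
clock: 9.13
eef_pos: [512.1, -257.3, 23.4]
tcp_rot: [3.142, -0.0, 2.79]
contact_force: [-3.2, 1.7, 8.5]
opening: 0.233
grasp_force: 60.0
```

Request:
step_arm:
  motion:
    - {"claw": 40, "delta_pos": [0, 0, 0], "turn": 0}
    - {"claw": 40, "delta_pos": [0, 0, 0], "turn": 0}
    - {"claw": 40, "delta_pos": [0, 0, -2], "turn": 0}
    - {"claw": 40, "delta_pos": [25, 0, 0], "turn": 0}
    - {"claw": 40, "delta_pos": [30, 0, 0], "turn": 0}
    - {"claw": 40, "delta_pos": [25, 0, 0], "turn": 0}
    - {"claw": 40, "delta_pos": [5, 0, 0], "turn": 0}
    - {"claw": 40, "delta_pos": [0, 0, 0], "turn": 0}

```text
clock: 9.8
eef_pos: [430.8, -227.5, 24.2]
tcp_rot: [3.141, -0.001, 2.789]
contact_force: [0.7, 0.2, -0.6]
opening: 0.467
grasp_force: 0.0
```

Request:
step_arm:
  motion:
    - {"claw": 15, "delta_pos": [0, 0, 0], "turn": 0}
    - {"claw": 15, "delta_pos": [0, 0, 0], "turn": 0}
    - {"claw": 15, "delta_pos": [0, 0, 0], "turn": 0}
    - {"claw": 15, "delta_pos": [0, 0, 0], "turn": 0}
  force: 50

```text
clock: 10.13
eef_pos: [434.1, -229.0, 24.8]
tcp_rot: [-3.141, 0.002, 2.79]
contact_force: [-2.3, 1.1, 8.6]
opening: 0.242
grasp_force: 49.2
```

Run:
```python
from rig import *
from h import *
np.set_printoptions(precision=2,suppress=True)
f=grab_frame("wrist");pickle.dump(f,open("f6.pkl","wb"))
cv2.imwrite("pics/w6.png",f["img"][:,:,::-1])
s=sense();print(s["clock"],s["eef_pos"],s["tcp_rot"],s["contact_force"])
o=np.array([493.5,-250.7]);u=np.array([.9394,-.3429]);n=np.array([.3429,.9394])
p=s["eef_pos"][:2]-o;print("press xy of tcp",p@u,p@n)
g=cv2.cvtColor(f["img"],cv2.COLOR_RGB2GRAY)
c0,d=0,0
for r in range(200,440,12): print(r,(g[r-1:r+2,230:420].mean(0)//10).astype(int).tolist()[::4])
```

```text
10.1833 [ 434.08 -228.95   24.79] [-3.14  0.    2.79] [-2.62  0.35  9.36]
press xy of tcp -63.27930299341897 0.053847520609288324
200 [6, 6, 6, 6, 6, 6, 6, 6, 6, 6, 6, 6, 7, 6, 6, 6, 6, 6, 6, 6, 6, 6, 5, 5, 5, 5, 5, 5, 5, 5, 5, 5, 5, 5, 5, 5, 5, 6, 6, 6, 6, 6, 6, 6, 6, 6, 7, 6]
212 [6, 6, 6, 6, 6, 6, 6, 6, 6, 6, 6, 6, 6, 6, 6, 6, 6, 6, 6, 6, 6, 5, 5, 5, 5, 5, 5, 5, 5, 5, 5, 6, 6, 6, 6, 6, 7, 7, 7, 6, 7, 7, 6, 6, 7, 7, 6, 7]
224 [7, 7, 7, 6, 6, 6, 6, 6, 6, 6, 6, 6, 6, 7, 6, 6, 6, 6, 6, 5, 5, 5, 5, 5, 5, 5, 5, 5, 5, 5, 5, 5, 7, 6, 6, 7, 7, 7, 6, 7, 6, 7, 6, 7, 7, 7, 7, 7]
236 [7, 7, 7, 7, 6, 6, 6, 6, 6, 6, 6, 6, 6, 6, 6, 6, 6, 6, 6, 5, 5, 5, 5, 5, 5, 5, 5, 5, 5, 5, 5, 5, 5, 6, 6, 6, 6, 6, 7, 7, 6, 6, 7, 6, 7, 7, 6, 7]
248 [7, 7, 7, 7, 7, 6, 6, 6, 6, 6, 6, 6, 6, 6, 6, 6, 6, 6, 7, 7, 7, 7, 7, 7, 7, 7, 7, 7, 7, 7, 6, 5, 5, 7, 6, 6, 7, 7, 6, 6, 7, 6, 7, 7, 7, 7, 7, 7]
260 [6, 6, 6, 6, 6, 6, 6, 6, 6, 6, 5, 6, 6, 6, 6, 6, 5, 8, 9, 9, 8, 8, 7, 7, 7, 7, 7, 7, 7, 7, 7, 5, 5, 5, 5, 5, 5, 5, 6, 6, 6, 6, 6, 7, 7, 7, 7, 8]
272 [7, 7, 7, 8, 8, 8, 8, 7, 8, 8, 8, 8, 8, 8, 8, 7, 7, 9, 11, 11, 11, 11, 1
[... 1834 characters left out ...]
, 9, 9, 9, 9, 9, 9, 9, 9, 11, 19, 16, 23, 24, 24, 24, 24, 24, 24, 24, 24, 24, 24, 24, 24, 24, 22, 15, 9, 9, 8, 8, 9, 8, 8, 9, 8, 8, 9, 9, 10, 11, 10]
404 [11, 10, 10, 10, 10, 10, 10, 10, 10, 10, 10, 10, 10, 10, 11, 24, 24, 23, 24, 24, 24, 24, 24, 24, 24, 24, 24, 24, 24, 24, 24, 24, 24, 17, 8, 9, 9, 9, 9, 9, 9, 9, 9, 9, 9, 9, 9, 13]
416 [20, 10, 10, 10, 10, 10, 10, 10, 10, 10, 10, 10, 10, 10, 13, 24, 24, 22, 24, 24, 24, 24, 24, 24, 24, 24, 24, 24, 24, 24, 24, 24, 24, 24, 8, 9, 9, 9, 9, 9, 9, 9, 9, 9, 9, 9, 9, 11]
428 [11, 10, 10, 10, 10, 10, 10, 10, 10, 10, 10, 10, 10, 10, 13, 24, 24, 24, 24, 24, 24, 24, 24, 24, 24, 24, 24, 24, 24, 24, 24, 24, 24, 24, 8, 8, 9, 9, 9, 9, 9, 9, 9, 8, 9, 8, 9, 9]
```

Request:
step_arm:
  motion:
    - {"claw": 15, "delta_pos": [0, 0, -1], "turn": 0}
    - {"claw": 15, "delta_pos": [-4, 0, 0], "turn": 0}
    - {"claw": 15, "delta_pos": [-4, 0, 0], "turn": 0}
    - {"claw": 15, "delta_pos": [0, 0, 0], "turn": 0}
  force: 40

```text
clock: 10.52
eef_pos: [441.6, -231.6, 25.2]
tcp_rot: [-3.141, 0.002, 2.79]
contact_force: [0.3, 0.1, -0.3]
opening: 0.239
grasp_force: 48.1
```

Request:
step_arm:
  motion:
    - {"claw": 15, "delta_pos": [-2, 0, 0], "turn": 0}
    - {"claw": 15, "delta_pos": [-3, 0, 0], "turn": 0}
    - {"claw": 15, "delta_pos": [-2, 0, 0], "turn": 0}

```text
clock: 10.77
eef_pos: [446.8, -233.4, 25.0]
tcp_rot: [-3.142, 0.0, 2.79]
contact_force: [-0.7, 0.6, 0.2]
opening: 0.239
grasp_force: 48.1
```

Request:
step_arm:
  motion:
    - {"claw": 15, "delta_pos": [-2, 0, 0], "turn": 0}
    - {"claw": 15, "delta_pos": [-3, 0, 0], "turn": 0}

```text
clock: 10.93
eef_pos: [451.1, -235.0, 25.0]
tcp_rot: [3.142, -0.0, 2.79]
contact_force: [-0.7, -0.6, 0.4]
opening: 0.237
grasp_force: 48.1
```

Request:
step_arm:
  motion:
    - {"claw": 15, "delta_pos": [-3, 0, 0], "turn": 0}
    - {"claw": 15, "delta_pos": [-2, 0, 0], "turn": 0}
    - {"claw": 15, "delta_pos": [0, 0, 0], "turn": 0}

```text
clock: 11.18
eef_pos: [456.4, -237.0, 25.1]
tcp_rot: [-3.141, 0.001, 2.79]
contact_force: [0.0, -0.5, 0.1]
opening: 0.24
grasp_force: 48.1
```

Request:
step_arm:
  motion:
    - {"claw": 15, "delta_pos": [-3, 0, 0], "turn": 0}
    - {"claw": 15, "delta_pos": [-2, 0, 0], "turn": 0}
    - {"claw": 15, "delta_pos": [0, 0, 0], "turn": 0}

```text
clock: 11.43
eef_pos: [461.0, -238.7, 25.2]
tcp_rot: [-3.142, 0.001, 2.79]
contact_force: [0.0, 0.5, -0.4]
opening: 0.24
grasp_force: 48.1
```

Request:
step_arm:
  motion:
    - {"claw": 15, "delta_pos": [-3, 0, 0], "turn": 0}
    - {"claw": 15, "delta_pos": [-2, 0, 0], "turn": 0}
    - {"claw": 15, "delta_pos": [0, 0, 0], "turn": 0}

```text
clock: 11.68
eef_pos: [465.8, -240.4, 25.2]
tcp_rot: [-3.142, 0.001, 2.79]
contact_force: [0.1, -0.0, -0.5]
opening: 0.241
grasp_force: 48.1
```

Request:
step_arm:
  motion:
    - {"claw": 15, "delta_pos": [-3, 0, 0], "turn": 0}
    - {"claw": 15, "delta_pos": [-2, 0, 0], "turn": 0}
    - {"claw": 15, "delta_pos": [0, 0, 0], "turn": 0}

```text
clock: 11.93
eef_pos: [470.5, -242.1, 25.2]
tcp_rot: [-3.142, 0.001, 2.79]
contact_force: [0.3, 0.4, -0.9]
opening: 0.242
grasp_force: 48.1
```

Request:
step_arm:
  motion:
    - {"claw": 15, "delta_pos": [-3, 0, 0], "turn": 0}
    - {"claw": 15, "delta_pos": [-2, 0, 0], "turn": 0}
    - {"claw": 15, "delta_pos": [0, 0, 0], "turn": 0}

```text
clock: 12.18
eef_pos: [475.2, -243.9, 25.2]
tcp_rot: [-3.142, 0.001, 2.79]
contact_force: [0.6, -0.2, -0.8]
opening: 0.244
grasp_force: 48.0
```

Request:
step_arm:
  motion:
    - {"claw": 15, "delta_pos": [-3, 0, 0], "turn": 0}
    - {"claw": 15, "delta_pos": [-3, 0, 0], "turn": 0}
    - {"claw": 15, "delta_pos": [-3, 0, 0], "turn": 0}

```text
clock: 12.43
eef_pos: [483.3, -246.8, 25.1]
tcp_rot: [-3.142, 0.0, 2.79]
contact_force: [0.2, -0.7, -0.7]
opening: 0.242
grasp_force: 48.1
```

Request:
step_arm:
  motion:
    - {"claw": 15, "delta_pos": [-4, 0, 0], "turn": 0}
    - {"claw": 15, "delta_pos": [-4, 0, 0], "turn": 0}

```text
clock: 12.6
eef_pos: [490.9, -249.6, 25.1]
tcp_rot: [-3.142, 0.0, 2.79]
contact_force: [-0.6, -0.4, 0.2]
opening: 0.242
grasp_force: 48.1
```

Run:
```python
from rig import *
from h import *
np.set_printoptions(precision=1,suppress=True)
s=sense();print(s["clock"],s["eef_pos"],s["contact_force"])
t=grab_frame("top");g=cv2.cvtColor(t["img"],cv2.COLOR_RGB2GRAY);pickle.dump(t,open("t7.pkl","wb"))
# free-space map: check darkness of candidate put-down rectangles on the worktop (150x40)
for c in [(450,-90),(440,-100),(470,70),(600,70),(450,60),(560,70),(640,-150)]:
    for yaw in (-.35,-.18,0):
        u=np.array([np.cos(yaw),np.sin(yaw)]);n=np.array([-u[1],u[0]])
        q=[np.r_[np.array(c)+a*90*u+b*40*n,0] for a,b in ((1,1),(1,-1),(-1,-1),(-1,1))]
        m=np.zeros_like(g);cv2.fillConvexPoly(m,proj(t,q).astype(np.int32),1);print(c,yaw,g[m>0].max(),end="; ")
go((450,60,120),2.96)
```

```text
12.6 [ 490.9 -249.6   25.1] [-0.6 -0.4  0.2]
(450, -90) -0.35 45; (450, -90) -0.18 46; (450, -90) 0 46; (440, -100) -0.35 47; (440, -100) -0.18 47; (440, -100) 0 47; (470, 70) -0.35 35; (470, 70) -0.18 38; (470, 70) 0 37; (600, 70) -0.35 30; (600, 70) -0.18 30; (600, 70) 0 28; (450, 60) -0.35 113; (450, 60) -0.18 90; (450, 60) 0 41; (560, 70) -0.35 31; (560, 70) -0.18 31; (560, 70) 0 31; (640, -150) -0.35 230; (640, -150) -0.18 229; (640, -150) 0 229; turn -0.170 shift 97.2 297.4 -94.8 norm 327
```

Request:
step_arm:
  motion:
    - {"claw": 15, "delta_pos": [20, 0, 0], "turn": 0}
    - {"claw": 15, "delta_pos": [30, 0, 0], "turn": 0}
    - {"claw": 15, "delta_pos": [30, 0, 0], "turn": 0}
    - {"claw": 15, "delta_pos": [20, 0, -20], "turn": 0}
    - {"claw": 15, "delta_pos": [18, 20, -20], "turn": 0}
    - {"claw": 15, "delta_pos": [18, 36, 0], "turn": 0}
    - {"claw": 15, "delta_pos": [0, 38, 0], "turn": 0}
    - {"claw": 15, "delta_pos": [0, 37, 15], "turn": 0}

```text
clock: 13.32
eef_pos: [409.2, -78.8, 52.1]
tcp_rot: [3.141, 0.004, 2.788]
contact_force: [1.5, -1.4, -0.7]
opening: 0.239
grasp_force: 48.0
```

Request:
step_arm:
  motion:
    - {"claw": 15, "delta_pos": [0, 0, 20], "turn": 0}
    - {"claw": 15, "delta_pos": [0, 0, 12], "turn": 0}
    - {"claw": 15, "delta_pos": [0, 0, 3], "turn": 0}
    - {"claw": 15, "delta_pos": [0, 0, 0], "turn": 0}
    - {"claw": 15, "delta_pos": [0, 0, 0], "turn": 0}

```text
clock: 13.73
eef_pos: [408.1, -79.9, 15.3]
tcp_rot: [-3.142, -0.0, 2.789]
contact_force: [-0.3, 0.4, -0.7]
opening: 0.243
grasp_force: 48.0
```

Request:
step_arm:
  motion:
    - {"claw": 15, "delta_pos": [0, 0, 2], "turn": 0}
    - {"claw": 15, "delta_pos": [0, 0, 0], "turn": 0}
    - {"claw": 45, "delta_pos": [0, 0, 0], "turn": 0}
    - {"claw": 45, "delta_pos": [0, 0, 0], "turn": 0}
    - {"claw": 45, "delta_pos": [0, 0, -20], "turn": 0}
    - {"claw": 45, "delta_pos": [0, 0, -40], "turn": -0.085}
    - {"claw": 36, "delta_pos": [0, 0, -40], "turn": -0.085}
    - {"claw": 36, "delta_pos": [0, 0, 0], "turn": 0}

```text
clock: 14.4
eef_pos: [411.7, -80.5, 119.1]
tcp_rot: [-3.141, 0.01, 2.965]
contact_force: [2.7, 0.6, -0.8]
opening: 0.422
grasp_force: 0.0
```

Run:
```python
from h import *
from rig import sense
s=sense();print(s["clock"],s["eef_pos"],s["tcp_rot"]);go((555.3,266.5,110),2.96)
```

```text
14.4 [411.6698168  -80.49688924 119.10566518] [-3.14140575  0.00957003  2.96469199]
turn 0.005 shift -78.6 367.2 9.1 norm 376
```

Request:
step_arm:
  motion:
    - {"claw": 36, "delta_pos": [-8, 37, 0], "turn": 0.005}
    - {"claw": 36, "delta_pos": [-8, 37, 0], "turn": 0}
    - {"claw": 36, "delta_pos": [-8, 37, 0], "turn": 0}
    - {"claw": 36, "delta_pos": [-8, 37, 0], "turn": 0}
    - {"claw": 36, "delta_pos": [-8, 37, 0], "turn": 0}
    - {"claw": 36, "delta_pos": [-8, 37, 0], "turn": 0}
    - {"claw": 36, "delta_pos": [-8, 37, 0], "turn": 0}
    - {"claw": 36, "delta_pos": [-8, 37, 0], "turn": 0}

```text
clock: 15.07
eef_pos: [526.1, 201.3, 113.3]
tcp_rot: [3.141, 0.0, 2.955]
contact_force: [0.9, -0.4, -0.1]
opening: 0.421
grasp_force: 0.0
```

Request:
step_arm:
  motion:
    - {"claw": 36, "delta_pos": [-8, 37, 0], "turn": 0}
    - {"claw": 36, "delta_pos": [-7, 34, 15], "turn": 0}
    - {"claw": 36, "delta_pos": [0, 0, 25], "turn": 0}
    - {"claw": 36, "delta_pos": [0, 0, 20], "turn": 0}
    - {"claw": 36, "delta_pos": [0, 0, 0], "turn": 0}
    - {"claw": 36, "delta_pos": [0, 0, 0], "turn": 0}

```text
clock: 15.57
eef_pos: [552.7, 265.9, 52.4]
tcp_rot: [-3.14, -0.002, 2.955]
contact_force: [0.2, 0.5, 0.6]
opening: 0.424
grasp_force: 0.0
```

Run:
```python
from h import *
from rig import *
np.set_printoptions(precision=1,suppress=True)
f=grab_frame("wrist");s=sense();print(s["clock"],s["eef_pos"],s["tcp_rot"]);go((555.3,266.5,12),2.96)
P=proj(f,[[591.7,259.8,12],[572.3,263.1,12],[547.4,267.3,12]]);print(P)
g=cv2.cvtColor(f["img"],cv2.COLOR_RGB2GRAY)
for x,y in P:
    r=int(round(y))-3;row=np.where(g[r,int(x)-60:int(x)+60]>140)[0]+int(x)-60;print(r,row.min() if len(row) else None,row.max() if len(row) else None)
c=int(P[1][0]);col=np.where(g[:,c]>180)[0];print(col.min(),[k for k in col if k+1 not in col])
```

```text
15.6167 [553.6 266.2  53.6] [-3.1 -0.   3. ]
turn -0.006 shift -1.6 0.6 41.6 norm 42
[[327.1 348.8]
 [326.4 317.1]
 [325.5 273.4]]
346 None None
314 304 346
270 302 346
164 [np.int64(229), np.int64(231), np.int64(254), np.int64(274), np.int64(294), np.int64(343)]
```

Request:
step_arm:
  motion:
    - {"claw": 36, "delta_pos": [0, 1, 20], "turn": -0.005}
    - {"claw": 36, "delta_pos": [0, 0, 15], "turn": 0}
    - {"claw": 36, "delta_pos": [0, 0, 6], "turn": 0}
    - {"claw": 36, "delta_pos": [0, 0, 0], "turn": 0}
    - {"claw": 36, "delta_pos": [0, 0, 0], "turn": 0}

```text
clock: 16.03
eef_pos: [554.4, 267.3, 13.2]
tcp_rot: [3.141, 0.001, 2.959]
contact_force: [-0.0, -0.1, 0.5]
opening: 0.419
grasp_force: 0.0
```

Request:
step_arm:
  motion:
    - {"claw": 15, "delta_pos": [0, 0, 0], "turn": 0}
    - {"claw": 15, "delta_pos": [0, 0, 0], "turn": 0}
    - {"claw": 15, "delta_pos": [0, 0, 0], "turn": 0}
  force: 60

```text
clock: 16.28
eef_pos: [554.8, 267.7, 13.8]
tcp_rot: [3.14, 0.002, 2.96]
contact_force: [-0.3, -0.5, 6.6]
opening: 0.232
grasp_force: 58.8
```

Request:
step_arm:
  motion:
    - {"claw": 15, "delta_pos": [-10, 0, 0], "turn": 0}
    - {"claw": 15, "delta_pos": [-20, 0, 0], "turn": 0}
    - {"claw": 15, "delta_pos": [-25, 0, 0], "turn": 0}
    - {"claw": 15, "delta_pos": [-25, 0, 0], "turn": 0}
    - {"claw": 15, "delta_pos": [-12, 0, 0], "turn": 0}
    - {"claw": 15, "delta_pos": [-5, 0, -15], "turn": 0}
    - {"claw": 15, "delta_pos": [0, 0, -35], "turn": 0}
    - {"claw": 15, "delta_pos": [0, 0, -35], "turn": 0}

```text
clock: 16.95
eef_pos: [648.6, 249.1, 97.3]
tcp_rot: [-3.14, -0.002, 2.959]
contact_force: [1.2, 0.7, -0.5]
opening: 0.231
grasp_force: 58.8
```

Request:
step_arm:
  motion:
    - {"claw": 15, "delta_pos": [0, 0, -35], "turn": 0.085}
    - {"claw": 15, "delta_pos": [0, 0, -35], "turn": 0.085}
    - {"claw": 15, "delta_pos": [0, 0, -20], "turn": 0}

```text
clock: 17.2
eef_pos: [650.7, 250.3, 192.6]
tcp_rot: [3.138, 0.004, 2.784]
contact_force: [-0.2, 0.1, -0.5]
opening: 0.228
grasp_force: 58.8
```

Run:
```python
from h import *
from rig import sense
s=sense();print(s["clock"],s["eef_pos"],s["tcp_rot"],s["grasp_force"]);go((513.2,-257.9,190),2.79)
```

```text
17.2 [650.7354535  250.32257845 192.64599272] [3.13777996 0.00429445 2.78434456] 58.81181180477142
turn -0.006 shift -45.9 -524.5 2.6 norm 527
```

Request:
step_arm:
  motion:
    - {"claw": 15, "delta_pos": [-3, -38, 0], "turn": -0.005}
    - {"claw": 15, "delta_pos": [-3, -38, 0], "turn": 0}
    - {"claw": 15, "delta_pos": [-3, -38, 0], "turn": 0}
    - {"claw": 15, "delta_pos": [-3, -38, 0], "turn": 0}
    - {"claw": 15, "delta_pos": [-3, -38, 0], "turn": 0}
    - {"claw": 15, "delta_pos": [-3, -38, 0], "turn": 0}
    - {"claw": 15, "delta_pos": [-3, -38, 0], "turn": 0}
    - {"claw": 15, "delta_pos": [-3, -38, 0], "turn": 0}

```text
clock: 17.87
eef_pos: [567.7, -45.8, 188.2]
tcp_rot: [3.141, 0.001, 2.795]
contact_force: [0.3, -0.2, -0.1]
opening: 0.228
grasp_force: 58.9
```

Request:
step_arm:
  motion:
    - {"claw": 15, "delta_pos": [-3, -38, 0], "turn": 0}
    - {"claw": 15, "delta_pos": [-3, -38, 0], "turn": 0}
    - {"claw": 15, "delta_pos": [-3, -37, 0], "turn": 0}
    - {"claw": 15, "delta_pos": [-4, -37, 0], "turn": 0}
    - {"claw": 15, "delta_pos": [-4, -37, 0], "turn": 0}
    - {"claw": 15, "delta_pos": [-2, -33, 20], "turn": 0}
    - {"claw": 15, "delta_pos": [0, 0, 40], "turn": 0}
    - {"claw": 15, "delta_pos": [0, 0, 35], "turn": 0}

```text
clock: 18.53
eef_pos: [511.7, -260.2, 92.8]
tcp_rot: [-3.141, 0.005, 2.792]
contact_force: [0.3, -0.2, -1.8]
opening: 0.233
grasp_force: 58.9
```

Request:
step_arm:
  motion:
    - {"claw": 15, "delta_pos": [0, 0, 30], "turn": 0}
    - {"claw": 15, "delta_pos": [0, 0, 15], "turn": 0}
    - {"claw": 15, "delta_pos": [0, 0, 0], "turn": 0}
    - {"claw": 15, "delta_pos": [0, 0, 0], "turn": 0}

```text
clock: 18.87
eef_pos: [511.2, -257.5, 47.3]
tcp_rot: [3.141, -0.001, 2.795]
contact_force: [-0.2, 0.5, -0.6]
opening: 0.234
grasp_force: 58.9
```

Run:
```python
from h import *
from rig import sense
s=sense();print(s["clock"],s["eef_pos"],s["tcp_rot"],s["grasp_force"]);go((513.2,-257.9,25),2.79)
```

```text
18.8667 [ 511.24129358 -257.54525122   47.31405767] [ 3.14149933e+00 -6.87275880e-04  2.79464682e+00] 58.92343997955322
turn 0.005 shift -2.0 0.3 22.3 norm 22
```

Request:
step_arm:
  motion:
    - {"claw": 15, "delta_pos": [0, 0, 12], "turn": 0.005}
    - {"claw": 15, "delta_pos": [0, 0, 6], "turn": 0}
    - {"claw": 15, "delta_pos": [0, 0, 3], "turn": 0}
    - {"claw": 15, "delta_pos": [0, 0, 1.5], "turn": 0}
    - {"claw": 15, "delta_pos": [0, 0, 0], "turn": 0}
    - {"claw": 15, "delta_pos": [0, 0, 0], "turn": 0}

```text
clock: 19.37
eef_pos: [511.6, -257.6, 25.8]
tcp_rot: [-3.142, 0.001, 2.79]
contact_force: [-3.2, 1.9, 9.2]
opening: 0.232
grasp_force: 60.1
```

Request:
step_arm:
  motion:
    - {"claw": 40, "delta_pos": [0, 0, 0], "turn": 0}
    - {"claw": 40, "delta_pos": [0, 0, 0], "turn": 0}
    - {"claw": 40, "delta_pos": [0, 0, 0], "turn": 0}
    - {"claw": 40, "delta_pos": [25, 0, 0], "turn": 0}
    - {"claw": 40, "delta_pos": [30, 0, 0], "turn": 0}
    - {"claw": 40, "delta_pos": [25, 0, 0], "turn": 0}
    - {"claw": 40, "delta_pos": [5, 0, 0], "turn": 0}
    - {"claw": 40, "delta_pos": [0, 0, 0], "turn": 0}

```text
clock: 20.03
eef_pos: [429.9, -227.6, 24.5]
tcp_rot: [3.141, -0.002, 2.79]
contact_force: [0.1, -0.2, -0.7]
opening: 0.467
grasp_force: 0.0
```

Request:
step_arm:
  motion:
    - {"claw": 15, "delta_pos": [0, 0, 0], "turn": 0}
    - {"claw": 15, "delta_pos": [0, 0, 0], "turn": 0}
    - {"claw": 15, "delta_pos": [0, 0, 0], "turn": 0}
    - {"claw": 15, "delta_pos": [0, 0, -1], "turn": 0}
    - {"claw": 15, "delta_pos": [0, 0, 0], "turn": 0}
  force: 50

```text
clock: 20.45
eef_pos: [432.9, -228.8, 25.8]
tcp_rot: [-3.141, 0.001, 2.79]
contact_force: [0.4, -0.7, -0.7]
opening: 0.238
grasp_force: 49.1
```

Run:
```python
from rig import *
from h import *
np.set_printoptions(precision=2,suppress=True)
f=grab_frame("wrist");pickle.dump(f,open("f8.pkl","wb"))
s=sense();print(s["clock"],s["eef_pos"],s["tcp_rot"],s["contact_force"])
o=np.array([493.5,-250.7]);u=np.array([.9394,-.3429]);n=np.array([.3429,.9394])
p=s["eef_pos"][:2]-o;print("press xy of tcp",p@u,p@n)
# predicted pixels for tip (top face z=24) at several press x, plus handle front top z=28
for x in (50,54,58,62): print(x,proj(f,[np.r_[o+u*x+n*y,24] for y in (-11,11)]).ravel(), "handle front",proj(f,[np.r_[o+u*(x-95)+n*y,28] for y in (-11,11)]).ravel())
g=cv2.cvtColor(f["img"],cv2.COLOR_RGB2GRAY)
print((g[225:440,318:332].mean(1)).astype(int).tolist())
```

```text
20.5 [ 432.54 -228.64   25.6 ] [-3.14  0.    2.79] [-1.2  -0.36 -2.27]
press xy of tcp -64.82653996524307 -0.17980169611112018
50 [303.9  520.12 347.03 520.03] handle front [299.27 368.75 351.32 368.65]
54 [304.04 525.75 346.91 525.66] handle front [299.48 376.62 351.12 376.52]
58 [304.18 531.31 346.78 531.22] handle front [299.69 384.37 350.93 384.27]
62 [304.32 536.81 346.66 536.72] handle front [299.89 392.   350.75 391.9 ]
[30, 28, 29, 29, 30, 30, 30, 30, 29, 28, 31, 30, 29, 29, 29, 30, 30, 30, 29, 31, 29, 30, 31, 31, 33, 35, 39, 40, 39, 40, 40, 40, 39, 40, 41, 41, 42, 43, 43, 44, 43, 43, 44, 45, 45, 46, 45, 48, 52, 57, 59, 61, 62, 63, 64, 64, 66, 67, 68, 69, 70, 71, 72, 73, 74, 75, 75, 75, 76, 80, 101, 140, 181, 206, 219, 226, 229, 230, 230, 230, 229, 227, 220, 205, 181, 143, 111, 98, 98, 98, 99, 100, 101, 102, 102, 103, 104, 104, 104, 104, 105, 104, 104, 103, 104, 104, 103, 102, 103, 101, 100, 99, 99, 98, 97, 98, 110, 144, 183, 208, 222, 229, 231, 232, 233, 232, 230, 225, 212, 187, 142, 100, 84, 81, 82, 80, 81, 80, 80, 80, 79, 80, 79, 80, 79, 79, 80, 79, 79, 79, 79, 79, 80, 94, 152, 220, 241, 244, 244, 244, 244, 244, 244, 244, 244, 244, 244, 244, 244, 244, 244, 244, 244, 244, 244, 244, 244, 244, 244, 244, 244, 244, 244, 244, 244, 244, 244, 244, 244, 244, 244, 244, 244, 244, 244, 244, 244, 244, 244, 244, 244, 244, 244, 244, 244, 244, 244, 244, 244, 244, 244, 244, 244, 244, 244]
```

Request:
step_arm:
  motion:
    - {"claw": 15, "delta_pos": [-4, 0, 0], "turn": 0}
    - {"claw": 15, "delta_pos": [-5, 0, 0], "turn": 0}
    - {"claw": 15, "delta_pos": [-5, 0, 0], "turn": 0}
    - {"claw": 15, "delta_pos": [-4, 0, 0], "turn": 0}
    - {"claw": 15, "delta_pos": [0, 0, 0], "turn": 0}

```text
clock: 20.92
eef_pos: [449.8, -235.1, 25.6]
tcp_rot: [-3.141, 0.001, 2.79]
contact_force: [-0.4, -0.5, -0.8]
opening: 0.245
grasp_force: 49.1
```

Request:
step_arm:
  motion:
    - {"claw": 15, "delta_pos": [-3, 0, 0], "turn": 0}
    - {"claw": 15, "delta_pos": [-3, 0, 0], "turn": 0}

```text
clock: 21.08
eef_pos: [454.0, -236.5, 25.5]
tcp_rot: [3.142, -0.001, 2.79]
contact_force: [-1.2, 0.3, -1.2]
opening: 0.246
grasp_force: 49.1
```

Request:
step_arm:
  motion:
    - {"claw": 15, "delta_pos": [-3, 0, 0], "turn": 0}
    - {"claw": 15, "delta_pos": [-2, 0, 0], "turn": 0}

```text
clock: 21.25
eef_pos: [459.2, -238.4, 25.6]
tcp_rot: [-3.142, 0.0, 2.79]
contact_force: [0.7, -0.2, -1.6]
opening: 0.24
grasp_force: 49.1
```

Request:
step_arm:
  motion:
    - {"claw": 15, "delta_pos": [-3, 0, 0], "turn": 0}
    - {"claw": 15, "delta_pos": [-2, 0, 0], "turn": 0}

```text
clock: 21.42
eef_pos: [462.1, -239.3, 25.2]
tcp_rot: [3.141, -0.003, 2.79]
contact_force: [-9.5, 3.9, 8.1]
opening: 0.239
grasp_force: 50.1
```

Request:
step_arm:
  motion:
    - {"claw": 15, "delta_pos": [-2, 0, 0], "turn": 0}
    - {"claw": 15, "delta_pos": [-2, 0, 0], "turn": 0}

```text
clock: 21.58
eef_pos: [463.7, -239.8, 25.2]
tcp_rot: [3.141, -0.008, 2.79]
contact_force: [-13.0, 4.0, 12.5]
opening: 0.243
grasp_force: 50.7
```

Request:
step_arm:
  motion:
    - {"claw": 15, "delta_pos": [-2, 0, 0], "turn": 0}
    - {"claw": 15, "delta_pos": [-2, 0, 0], "turn": 0}

```text
clock: 21.75
eef_pos: [467.5, -241.1, 25.2]
tcp_rot: [3.141, -0.008, 2.79]
contact_force: [-13.1, 4.1, 12.1]
opening: 0.243
grasp_force: 50.5
```

Request:
step_arm:
  motion:
    - {"claw": 15, "delta_pos": [-2, 0, 0], "turn": 0}
    - {"claw": 15, "delta_pos": [-2, 0, 0], "turn": 0}

```text
clock: 21.92
eef_pos: [470.8, -242.3, 25.2]
tcp_rot: [3.141, -0.009, 2.79]
contact_force: [-13.6, 5.6, 14.5]
opening: 0.239
grasp_force: 50.8
```

Request:
step_arm:
  motion:
    - {"claw": 15, "delta_pos": [-2, 0, -0.5], "turn": 0}
    - {"claw": 15, "delta_pos": [-2, 0, 0], "turn": 0}

```text
clock: 22.08
eef_pos: [476.5, -244.5, 25.6]
tcp_rot: [3.141, -0.004, 2.79]
contact_force: [-4.9, 1.5, 0.4]
opening: 0.24
grasp_force: 49.2
```

Request:
step_arm:
  motion:
    - {"claw": 15, "delta_pos": [-2, 0, 0], "turn": 0}
    - {"claw": 15, "delta_pos": [-2, 0, 0], "turn": 0}

```text
clock: 22.25
eef_pos: [480.6, -246.1, 25.6]
tcp_rot: [3.141, -0.004, 2.79]
contact_force: [-5.9, 1.9, 0.4]
opening: 0.241
grasp_force: 49.2
```

Request:
step_arm:
  motion:
    - {"claw": 15, "delta_pos": [-3, 0, 0], "turn": 0}
    - {"claw": 15, "delta_pos": [-3, 0, 0], "turn": 0}

```text
clock: 22.42
eef_pos: [486.2, -248.1, 25.5]
tcp_rot: [3.141, -0.004, 2.79]
contact_force: [-4.8, 2.2, 0.4]
opening: 0.24
grasp_force: 49.2
```

```bash
cat > st.py <<'E'
from rig import *
from h import *
np.set_printoptions(precision=2,suppress=True)
f=grab_frame("wrist");s=sense();print(s["clock"],s["eef_pos"],s["tcp_rot"],s["contact_force"],s["grasp_force"])
o=np.array([493.5,-250.7]);u=np.array([.9394,-.3429]);n=np.array([.3429,.9394])
p=s["eef_pos"][:2]-o;print("press xy of tcp",p@u,p@n,"tip by tcp",p@u+120.1)
g=cv2.cvtColor(f["img"],cv2.COLOR_RGB2GRAY).astype(float)
col=g[360:400,318:332].mean(1);d=np.gradient(col);print("handle front row",360+np.argmax(d))
hf=360+np.argmax(d)
from scipy.optimize import brentq
print("tip by img",brentq(lambda x:proj(f,[np.r_[o+u*(x-95),28]])[0,1]-hf,0,200))
for r in (290,330,hf-4):
    row=g[r-1:r+2,270:380].mean(0);print(r,"handle edges",270+np.where(np.abs(np.gradient(row))>25)[0])
E
python3 st.py
```

```text
22.4667 [ 486.89 -248.41   25.57] [ 3.14 -0.    2.79] [-3.97  1.17 -1.6 ] 49.13525640964508
press xy of tcp -6.989893511912375 -0.11427393404423647 tip by tcp 113.11010648808762
handle front row 379
tip by img 111.57386580673814
290 handle edges [297]
330 handle edges [358 373]
375 handle edges [297 298 301 348 352]
```

Request:
step_arm:
  motion:
    - {"claw": 15, "delta_pos": [-3, 0, 0], "turn": 0}
    - {"claw": 15, "delta_pos": [-3, 0, 0], "turn": 0}
    - {"claw": 15, "delta_pos": [-3, 0, 0], "turn": 0}

```text
clock: 22.72
eef_pos: [494.9, -251.4, 25.5]
tcp_rot: [3.141, -0.003, 2.79]
contact_force: [-5.1, 1.5, -1.2]
opening: 0.241
grasp_force: 49.1
```

Request:
step_arm:
  motion:
    - {"claw": 15, "delta_pos": [-3, 0, 0], "turn": 0}
    - {"claw": 15, "delta_pos": [-2.5, 0, 0], "turn": 0}
    - {"claw": 15, "delta_pos": [0, 0, 0], "turn": 0}
    - {"claw": 15, "delta_pos": [0, 0, 0], "turn": 0}

```text
clock: 23.05
eef_pos: [501.0, -253.7, 25.8]
tcp_rot: [3.141, -0.001, 2.79]
contact_force: [-3.7, 2.0, -2.6]
opening: 0.241
grasp_force: 49.0
```

```bash
python3 st.py
```

```text
23.1 [ 501.06 -253.71   25.84] [ 3.14 -0.    2.79] [-3.38  1.7  -1.54] 48.97608429193497
press xy of tcp 8.13508696402748 -0.23384916465802297 tip by tcp 128.23508696402746
handle front row 379
tip by img 127.82190800888931
290 handle edges [297]
330 handle edges [358 373]
375 handle edges [297 298 301 352]
```

Request:
step_arm:
  motion:
    - {"claw": 15, "delta_pos": [0, 0, 0.7], "turn": 0}
    - {"claw": 45, "delta_pos": [0, 0, 0], "turn": 0}
    - {"claw": 45, "delta_pos": [0, 0, 0], "turn": 0}
    - {"claw": 45, "delta_pos": [0, 0, 0], "turn": 0}
    - {"claw": 45, "delta_pos": [0, 0, -15], "turn": 0}
    - {"claw": 60, "delta_pos": [10, 0, -35], "turn": 0}
    - {"claw": 60, "delta_pos": [30, 0, -25], "turn": 0}
    - {"claw": 60, "delta_pos": [0, 0, -35], "turn": 0}

```text
clock: 23.77
eef_pos: [458.9, -237.9, 134.5]
tcp_rot: [3.141, -0.007, 2.79]
contact_force: [-1.0, 0.9, -0.9]
opening: 0.703
grasp_force: 0.0
```

Request:
step_arm:
  motion:
    - {"claw": 60, "delta_pos": [0, 0, -35], "turn": 0}
    - {"claw": 60, "delta_pos": [0, 0, 0], "turn": 0}
    - {"claw": 60, "delta_pos": [0, 0, 0], "turn": 0}
    - {"claw": 60, "delta_pos": [0, 0, 0], "turn": 0}

```text
clock: 24.1
eef_pos: [464.3, -240.3, 170.6]
tcp_rot: [-3.141, 0.001, 2.79]
contact_force: [0.1, -0.4, -0.5]
opening: 0.701
grasp_force: 0.0
```

Run:
```python
from rig import *
from h import *
np.set_printoptions(precision=2,suppress=True)
f=grab_frame("wrist");s=sense();pickle.dump(f,open("f9.pkl","wb"));cv2.imwrite("pics/w9.png",f["img"][:,:,::-1])
print(s["clock"],s["eef_pos"],s["contact_force"])
o=np.array([493.5,-250.7]);u=np.array([.9394,-.3429]);n=np.array([.3429,.9394])
g=cv2.cvtColor(f["img"],cv2.COLOR_RGB2GRAY).astype(float)
X=lambda p,z:(lambda q:((q-o)@u,(q-o)@n))(onz(f,p,z)[:2])
Q=lambda x,y,z:proj(f,[np.r_[o+u*x+n*y,z]])[0]
print("plate near",Q(-75,0,12),"handle rear top",Q(-23,0,28),"handle front",Q(32,0,28),"mouth",Q(65,0,12))
def vert(c0,c1,r0,r1):
    col=g[r0:r1,c0:c1].mean(1);d=np.gradient(col);return [(r0+i,round(d[i])) for i in range(1,len(d)-1) if abs(d[i])>12 and abs(d[i])>=abs(d[i-1]) and abs(d[i])>abs(d[i+1])]
c=int(Q(-23,0,28)[0])
r1=int(Q(65,0,12)[1])+20
for off in (-6,0,6): 
    e=vert(c+off-2,c+off+3,5,min(r1,470));print(off,[(r,d,round(X((c+off,r),12)[0],1),round(X((c+off,r),28)[0],1)) for r,d in e])
for x in (-18,5,28,45):
    z=28 if x<32 else 24
    r=int(Q(x,0,z)[1]);row=g[r-1:r+2].mean(0);d=np.gradient(row);k=[i for i in range(c-70,c+70) if abs(d[i])>15 and abs(d[i])>=abs(d[i-1]) and abs(d[i])>abs(d[i+1])];print(x,r,[(i,round(X((i,r),z)[1],1)) for i in k])
```

```text
24.15 [ 463.73 -240.03  169.74] [ 0.3  1.  -0.6]
plate near [324.68 164.61] handle rear top [324.81 235.09] handle front [324.92 298.36] mouth [324.94 322.93]
-6 [(160, 30, np.float64(-78.5), np.float64(-80.5)), (164, 24, np.float64(-75.5), np.float64(-77.6)), (215, -23, np.float64(-34.8), np.float64(-39.2)), (232, -28, np.float64(-20.4), np.float64(-25.5)), (299, 29, np.float64(41.1), np.float64(32.6))]
0 [(160, 30, np.float64(-78.5), np.float64(-80.5)), (164, 24, np.float64(-75.5), np.float64(-77.6)), (216, -26, np.float64(-33.9), np.float64(-38.4)), (232, -28, np.float64(-20.4), np.float64(-25.5)), (254, 51, np.float64(-1.0), np.float64(-7.2)), (262, -56, np.float64(6.2), np.float64(-0.4)), (278, 52, np.float64(21.0), np.float64(13.6)), (286, -55, np.float64(28.6), np.float64(20.7)), (299, 27, np.float64(41.1), np.float64(32.6))]
6 [(160, 30, np.float64(-78.5), np.float64(-80.5)), (164, 24, np.float64(-75.5), np.float64(-77.6)), (215, -23, np.float64(-34.8), np.float64(-39.2)), (232, -29, np.float64(-20.4), np.float64(-25.5)), (255, 16, np.float64(-0.1), np.float64(-6.4)), (260, -15, np.float64(4.4), np.float64(-2.1)), (279, 16, np.float64(22.0), np.float64(14.5)), (284, -14, np.float64(26.7), np.float64(18.9)), (299, 26, np.float64(41.1), np.float64(32.6))]
-18 241 [(270, np.float64(-42.8)), (307, np.float64(-13.9)), (311, np.float64(-10.8)), (338, np.float64(10.3)), (379, np.float64(42.3))]
5 268 [(272, np.float64(-42.4)), (307, np.float64(-14.3)), (311, np.float64(-11.1)), (338, np.float64(10.5)), (377, np.float64(41.8))]
28 294 [(273, np.float64(-42.6)), (312, np.float64(-10.6)), (338, np.float64(10.8)), (355, np.float64(24.7)), (376, np.float64(42.0))]
45 309 [(274, np.float64(-43.0)), (360, np.float64(29.6)), (375, np.float64(42.3))]
```

Run:
```python
from rig import *
from h import *
np.set_printoptions(precision=1,suppress=True)
t=grab_frame("top");a=pickle.load(open("f0.pkl","rb"))["top"]
d=np.abs(t["img"].astype(int)-a["img"]).max(2)>70
d=cv2.morphologyEx(d.astype(np.uint8),cv2.MORPH_OPEN,np.ones((2,2)))
n,l,st,c=cv2.connectedComponentsWithStats(d)
for i in range(1,n):
    if st[i,4]>8: print(st[i],onz(t,c[i],5)[:2])
g=cv2.cvtColor(t["img"],cv2.COLOR_RGB2GRAY);p=proj(t,[[450,-95,0]])[0].astype(int);print("mid blade bright px near",p,(g[p[1]-35:p[1]+35,p[0]-20:p[0]+20]>120).sum())
print(sense()["contact_force"])
```

```text
[225 227  14  26 254] [554.8 262.7]
[449 229   6   5  16] [ 566.2 -313.2]
[  400   231   119   249 14416] [ 248.2 -309.8]
[265 234  13  25 249] [536.2 159.1]
[444 236   4   5  16] [ 546.8 -298. ]
[364 251  20  38 375] [ 470.2 -107.3]
[415 252  26  22 264] [ 483.7 -251.9]
[418 255   6   5  24] [ 499.4 -230.4]
[434 285   2   5  10] [ 420.7 -264. ]
[365 291   4   4  14] [410.3 -86.5]
[362 299   4   4  12] [389.8 -78.7]
[408 347   7   6  28] [ 262.2 -199.3]
[   0  351  104   43 1299] [224.  723.9]
[   0  359  150  121 5488] [ 43.1 694.6]
[ 44 362   8   4  17] [240.4 750.6]
[ 28 380  34   2  68] [195.5 759. ]
[395 386   7   9  31] [ 158.8 -163.9]
[376 394  22  58 507] [  73.9 -132.2]
[481 414   7  28  85] [  62.8 -380.5]
[ 97 419   3   4  10] [ 91.  615.8]
[248 418  43  62 573] [ 18.7 174. ]
[ 16 425   9   4  24] [ 75.1 825.2]
[399 429   2   5  10] [  54.3 -163. ]
[  0 432   2   9  18] [ 51.3 878.7]
[336 434  43  26 420] [ 20.1 -53.8]
[329 441   6   7  30] [24.1 12.9]
[  0 446  45  34 513] [-24.7 833.3]
[304 448  23  32 323] [-25.8  65.2]
[380 454   7   7  34] [ -12.6 -118.7]
[368 459   7  21  75] [-40.  -88.6]
[412 458   4   5  17] [ -19.9 -196.9]
[266 463  10  17  99] [-46.6 167.3]
[379 468   8  12  40] [ -52.6 -118.9]
[435 472   4   3  10] [ -55.3 -255.2]
[326 475  32   5 110] [-60.6 -11.8]
mid blade bright px near [369 277] 361
[-0.8  0.1 -0. ]
```

Only the two blades and the arm have changed, and the gripper is touching nothing. The middle blade lies flat on the worktop, the thin blade is still in the caddy, and none of the things standing around has moved.

```bash
python3 -c "
from rig import *
print(sign_off())"
```

```text
the job is handed in; nothing more can be done
None
```

The thick blade fits: it raised the shoe and dragged at about 5 N. I left it straight in the gap and let go, with its tip within about 1 mm of the shoe's far end; the middle blade was loose and lies flat on the worktop, the thin one (untried) is still in the caddy, and the job is handed in.

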